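# Give the covered pot its labelled place at the reagent shelf

## Task

Slide the covered steel pot along the bench, without lifting or tipping it, into the white ring in front of the one shelf bay that has no label holder. Then take the label holder out of the wooden stand and push it down behind the lip of that empty bay, blank card facing the pot, until it is fully home against the spring, and finish while still holding it pressed home. Leave the glass beaker and the bottles where they are.

Things in the scene. Friction and masses are not known exactly. Their poses are not given: they have to be found in the camera images.
- pot: covered steel pot in one piece (lid fixed), 94 mm across at the lid rim, 90 mm below it, rim 48 mm high, lid rising to 52 mm; on its middle a black round knob 24 mm across, 54 to 74 mm above the bench, on a 14 mm neck. 0.38 to 0.72 kg. Origin: centre of its underside, z up. It starts in the ring of one of the two bays that already have label holders
- holder: loose grey plastic label holder, 40 g: head 14 mm thick (x), 56 mm wide (y), 40 mm high (z); below it a centred flat tongue 4 mm thick, 40 mm wide, reaching 24 mm below the head. Origin: middle of the head's underside (the shoulder), z up, -x towards its blank white card. It starts upright in the wooden stand, shoulder resting on the stand's top
- card (a point): middle of the holder's blank white card (on the holder's -x face, 7 mm from its middle plane, 20 mm above the shoulder)
- stand: fixed light-wood block 57 mm (x) by 90 mm (y) by 34 mm high with a slot 9 by 50 mm along its y, in which the holder's tongue stands. It is either at the left or at the right of the work. Origin: centre of its underside
- bay_empty: the empty one of three aluminium label clips on the shelf's front edge, with its white ring on the bench; which one is empty varies. Fixed. Origin on the bench below the slot's middle; x points from the ring into the shelf, y along the shelf edge, z up. Clip 60 mm wide, 15 mm thick, top at 70 mm: 3 mm front lip, 3 mm back plate against the shelf, slot between them open at the top
- slot (a point): middle of the slot mouth of the empty bay, level with the top of lip and shelf, 70 mm above the bench; axes as bay_empty. The slot is 9 mm (x) by 48 mm (y). With the holder fully home its shoulder rests on the lip's top and the holder's origin is at this point
- mark (a point): centre, on the bench, of the white ring of the empty bay, 85 mm in front (-x) of the slot. The painted ring is 120 mm across and has no height. The pot belongs wholly inside it
- spring_bar (a joint): steel spring bar in the empty slot that the tongue presses down, m, 0 when free, top 14 mm below the slot mouth. It pushes up with 4 N when first touched and with 8 N at 0.010, which is where the holder is fully home on the lip; let go, the holder springs back up by up to 10 mm
- riser: low wooden shelf, fixed: top 70 mm high, 120 mm deep, 460 mm long, bays 130 mm apart on its front edge; two bays carry holders just like the loose one, fully home. Origin: bench level below its middle; x towards its back, away from the robot
- beaker: glass beaker, 68 mm across, 80 mm high, bystander on the bench, on the opposite side from the stand. Origin: centre of its underside
- bottle_a: amber bottle, 52 mm across, 105 mm high, bystander at the left (+y) back of the shelf top. Origin: centre of its underside
- bottle_b: white jar, 52 mm across, 75 mm high, bystander at the right (-y) back of the shelf top. Origin: centre of its underside
Mind the look-alikes: they are no part of the job. Of the things shaped like the holder, the grey one is meant.

How it is judged (in metres and radians):
On the way, in this order (a step that is already met when the one before it is completed fails the run):
1. the pot stands at rest in the ring of the empty bay, while the holder is still in its stand (horizontal distance between pot and mark below 0.015 m and height (world z) of pot below 0.004 m and angle between pot's own z axis and vertical below 0.05 rad and linear speed of pot below 0.02 m/s and horizontal distance between holder and stand below 0.02 m), for 0.2 s.
2. the holder is pressed fully home behind the lip of the empty bay (z of holder in the frame of slot between -0.003 and 0.002 m and horizontal distance between holder and slot below 0.008 m and angle between the z axis of holder and the z axis of bay_empty, either way round below 0.1 rad and x of card in the frame of slot below -0.002 m and value of joint spring_bar above 0.008 m and contact force between the fingers and holder above 1 N), for 0.3 s.
At the end, for the whole second after the job is handed in: Pot at rest on the bench, within 15 mm of the centre of the empty bay's ring. Holder in that bay, card towards the pot, upright within 0.1 rad, shoulder within 2 mm of the lip top, spring bar down at least 8 mm; the fingers still press or hold it, and it bears on the bay with over 4 N (all of step 2 and horizontal distance between pot and mark below 0.015 m and height (world z) of pot below 0.004 m and angle between pot's own z axis and vertical below 0.05 rad and linear speed of each of pot, holder below 0.02 m/s and contact force between holder and bay_empty above 4 N); the arm keeps its last pose, push and grip.
It fails at once if the pot is lifted more than 8 mm off the bench or tipped by more than 0.2 rad (height (world z) of pot above 0.008 m or angle between pot's own z axis and vertical above 0.2 rad).
It fails at once if the glass beaker is shifted by more than 3 cm or tipped (distance of beaker from where it was at the start of the episode above 0.03 m or angle between beaker's own z axis and vertical above 0.3 rad).
It fails at once if the amber bottle is shifted by more than 3 cm or tipped (distance of bottle_a from where it was at the start of the episode above 0.03 m or angle between bottle_a's own z axis and vertical above 0.3 rad).
It fails at once if the white jar is shifted by more than 3 cm or tipped (distance of bottle_b from where it was at the start of the episode above 0.03 m or angle between bottle_b's own z axis and vertical above 0.3 rad).
It also fails if it takes over 59 s, if anything falls off the work surface, if the arm or the gripper's body presses on something with over 40 N, if the wrist force passes 120 N, or if a joint passes its speed limit or range.

## Robot

A 6-joint arm with a two-finger parallel gripper is mounted at the origin on the work surface. World frame = base frame: x ahead of the robot, y to its left, z up, the work surface at z = 0. Lengths are in m, angles in degrees, forces in N, time in s.
With the tool pointing down it reaches from about 0.4 to 0.825 m from the base axis. Payload 7 kg.
Tool frame: the origin (TCP) lies between the finger pads; the fingertips stand 14 mm ahead of it and the grasp point (between the pads) lies 5 mm behind it (r.tips_ahead is the distance from the TCP to the fingertips, in m); z points along the fingers, y is the direction in which the jaws open and shut (so a half turn about z gives the same grasp; the last joint's range is limited). The gripper opens to 88 mm and grips with 3 to 60 N. Pads are 19 mm wide; open, the fingers measure 130 mm over their backs; the gripper's body (78 mm by 193 mm) begins 47 mm behind the grasp point.
Start: joints at [93.512, 20.546, 0.682, 0, -70.136, -16.507], TCP at [0.152, 0.658, 0.241] pointing down, gripper open.
Joint ranges: [-176.03, 176.03], [-82.01, 121.73], [-58.28, 71.71], [-173.87, 95.51], [-174.79, -0.11], [-173.66, 173.66]. Speed limits (degrees/s): [136.94, 136.94, 172.46, 180, 180, 180].

## Interface

Orientations are given as [roll, pitch, yaw] about the fixed x, y, z axes, in that order (R = Rz(yaw) Ry(pitch) Rx(roll)).
In Python, from plant import r gives the robot as it stands.
- The arm moves only by the tool apply_moves, never from a script. Its arguments are lists of equal length, an entry for each row: "slide": the shift along the tool's x, y, z as a fraction of full scale, a list of three; "turn": the turn, a rotation vector about the tool's x, y, z as a fraction of full scale, a list of three; "jaw": the closure, from 0 (fully open) to 1 (shut). In form: {"slide": [[dx, dy, dz], ...], "turn": [[wx, wy, wz], ...], "jaw": [jaw, ...]}. A call has 1 to 8 rows; each row shifts and turns the commanded pose from where the row before left it, along the tool's axes as they then stand; what a row does not reach is not made up. Full scale, the value 1, is 0.1 m for a shift and 1.5 rad for a turn. A row lasts 1/10 s, in which the tool goes at most 50 mm and 8.59 degrees, less where a joint would pass 70% of its speed; a pose out of reach is approached as far as the arm can. A call with a number of a shift or a turn outside -1 to 1 is refused whole. A call with a gripper value outside its range is refused whole. The fingers move at their own pace and stop on an object; "newtons" is the grip in N (left out, the last holds). Time passes only in rows, so rows that do not move let the fingers close. It gives the time, the measured TCP pose, the force and the opening at its end, in the units of the state.
- r.get_state(): the state, without advancing time (a new reading comes with each control period).
- r.capture(name): name is "scene" or "top" or "wrist"; returns a dict with "pixels" (400x640x3 uint8, blue, green, red), "depth" (400x640 float32, m along the optical axis (not along the pixel's ray), 0 where there is no reading), "fx", "fy", "cx", "cy" (pixels), "rvec" (rotation vector, rad) and "tvec" (3), from world to camera coordinates, as OpenCV has them. Camera axes: x right, y down, z forward; pixel columns grow to the right and rows downward; lengths in m; the calibration is good to about 2 mm. The wrist camera is an equidistant fisheye: a pixel r from the principal point sees the ray r / f radians off the axis. A picture is of the moment at which its call begins.
- r.close_job(): hands the job in, once; it reports no verdict.
The state is a dict: "time_s": time; "joints": joint angles; "qd": joint speeds; "joint_torque": joint torques, N m; "tcp_pos": TCP position; "eef_rot": TCP orientation; "contact_force": force on the tool from outside, world axes, zero at the start; "moment": the same for the moment, N m; "gripper_width": finger opening in m.
Only numpy, scipy, OpenCV 4.12 (cv2) and the standard library are available. Lean on these libraries where they do the work, as an engineer would, in place of code of your own. Each camera call takes 0.05 s, during which the arm holds its last target.

## Working session

There is one attempt and no reset: what is moved stays moved. The work goes in short steps, Python scripts to look and compute and a tool call to move; the robot and the scene stay as the last step left them, time stands still between calls to the robot, and variables do not carry over. Pictures are saved under pics/ and viewed, and the job is handed in when it is done.

Besides the shell and the picture viewer there is one more tool, called after "Emit:" by a JSON object that holds its "name" and its "arguments", one argument or row to a line. apply_moves: Moves the arm, as the interface text tells. Shift numbers are shares of 0.1 m and turn numbers shares of 1.5 rad, none past 1 either way. Its arguments: {"type":"object","properties":{"slide":{"type":"array"},"turn":{"type":"array"},"jaw":{"type":"array"},"newtons":{"type":"number"}},"required":["slide","turn","jaw"]}

```bash
ls; mkdir -p pics; cat > h.py <<'E'
import numpy as np,cv2,pickle
from plant import r
def cap(n,tag):
    c=r.capture(n); cv2.imwrite(f'pics/{tag}.png',c['pixels']); pickle.dump(c,open(f'pics/{tag}.pkl','wb')); return c
def ld(tag): return pickle.load(open(f'pics/{tag}.pkl','rb'))
def cloud(c):
    R,_=cv2.Rodrigues(np.array(c['rvec'],float)); t=np.array(c['tvec'],float).reshape(3)
    v,u=np.mgrid[0:400,0:640]; d=c['depth']
    P=np.stack([(u-c['cx'])/c['fx']*d,(v-c['cy'])/c['fy']*d,d],-1)
    W=(P-t)@R; W[d==0]=np.nan
    return W
E
python3 - <<'E'
from h import *
print(r.get_state())
for n in('scene','top'): cap(n,n+'0')
E
```

```text
pics
{'time_s': 0.0, 'joints': array([ 9.35134836e+01,  2.05923902e+01,  6.34568942e-01, -1.96458020e-02,
       -7.01359125e+01, -1.65063869e+01]), 'qd': array([ 0.04601534,  0.13985161,  0.02636772, -0.04345357, -0.04352805,
        0.00298891]), 'joint_torque': array([ 2.09980186e-03, -5.82730114e+01,  2.93043441e+01,  6.99674428e+00,
        6.85954874e-03, -1.50661845e-04]), 'tcp_pos': array([0.15168827, 0.65726462, 0.23961942]), 'eef_rot': array([ 1.79904882e+02, -8.92719108e-03, -1.29995864e+01]), 'contact_force': array([ 0.28052474, -0.22601058, -0.513986  ]), 'moment': array([-0.04430742,  0.01838659,  0.004725  ]), 'gripper_width': 0.08747183314837327}
```

View pics/scene0.png

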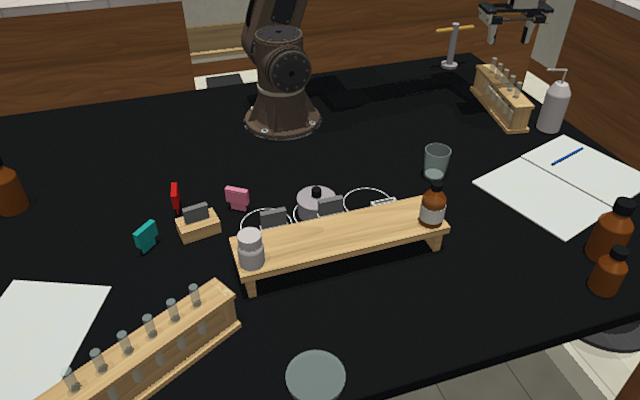

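View pics/top0.png

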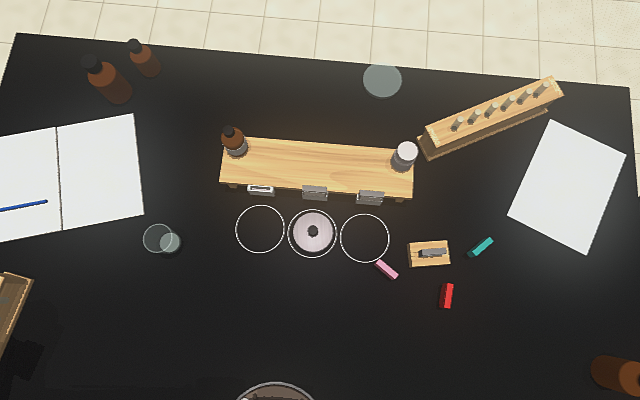

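The empty bay is the left one: its clip is at (261,188) and its ring at (260,229) in the top view. The pot is in the middle ring at (312,232). The stand with the grey holder is at (430,253), and the beaker is at (160,240).

```bash
python3 - <<'E'
from h import *
c=ld('top0'); W=cloud(c); px=c['pixels'].astype(int)
R,_=cv2.Rodrigues(np.array(c['rvec'])); print('cam',-R.T@np.array(c['tvec']).reshape(3),c['fx'])
z=W[...,2]
def rep(n,m):
    P=W[m]; print(n,m.sum(),'med',np.nanmedian(P,0).round(4),'lo',np.nanpercentile(P,2,0).round(4),'hi',np.nanpercentile(P,98,0).round(4))
def box(u0,u1,v0,v1):
    m=np.zeros(z.shape,bool); m[v0:v1,u0:u1]=1; return m
rep('bench',box(180,220,300,330))
# rings: ray-plane with z=0
def ground(u,v,h=0.):
    u=np.asarray(u,float);v=np.asarray(v,float)
    d=np.stack([(u-c['cx'])/c['fx'],(v-c['cy'])/c['fy'],np.ones_like(u)],-1)@R
    C=-R.T@np.array(c['tvec']).reshape(3); s=(h-C[2])/d[...,2]; return C+s[...,None]*d
for n,b in(('ringL',(228,290,200,258)),('ringM',(284,340,205,262)),('ringR',(336,394,208,268))):
    m=box(*b)&(px.min(2)>120)&(z<0.012)
    v,u=np.nonzero(m); G=ground(u,v)[:,:2]
    # robust circle
    A=np.c_[2*G,np.ones(len(G))]
    w=np.ones(len(G),bool)
    for _ in range(6):
        s=np.linalg.lstsq(A[w],(G[w]**2).sum(1),rcond=None)[0]; rad=np.sqrt(s[2]+s[:2]@s[:2]); e=abs(np.linalg.norm(G-s[:2],axis=1)-rad); w=e<0.004
    print(n,s[:2].round(4),rad.round(4),w.sum())
rep('knob',box(300,325,220,242)&(z>0.066)&(z<.08))
m=box(284,342,205,262)&(z>0.04)&(z<.056); rep('lid',m)
P=W[m][:,:2]; (cx,cy),rad=cv2.minEnclosingCircle(P.astype(np.float32)); print('lid circ',cx,cy,rad)
m=box(215,420,130,215)&(abs(z-0.07)<0.006)
P=W[m][:,:2].astype(np.float32); print('riser',cv2.minAreaRect(P))
rep('holdtop',box(405,455,235,270)&(z>0.06))
m=box(405,455,235,270)&(z>0.06); print(cv2.minAreaRect(W[m][:,:2].astype(np.float32)))
m=box(400,460,235,272)&(z>0.028)&(z<0.04);rep('stand',m); print(cv2.minAreaRect(W[m][:,:2].astype(np.float32)))
rep('h1',box(295,335,180,205)&(z>0.1)); rep('h2',box(350,390,180,210)&(z>0.1))
for n,b in(('h1',(295,335,180,205)),('h2',(350,390,180,210))): print(cv2.minAreaRect(W[box(*b)&(z>.1)][:,:2].astype(np.float32)))
rep('beaker',box(135,185,220,255)&(z>0.02)); rep('pink',box(370,402,255,282)&(z>0.02)); rep('red',box(438,458,280,312)&(z>.02)); rep('teal',box(465,496,235,260)&(z>.02))
rep('amber',box(215,250,120,160)&(z>.085)); rep('jar',box(388,420,138,175)&(z>.085))
im=cv2.resize(c['pixels'][120:280,200:470],None,fx=2.9,fy=2.9,interpolation=cv2.INTER_CUBIC); cv2.imwrite('pics/crop0.png',im)
E
```

```text
cam [ 0.31908959 -0.07435848  0.9953297 ] 405.2574223884363
bench 1200 med [ 0.2513  0.2055 -0.0012] lo [ 0.2182  0.1596 -0.005 ] hi [0.285  0.2524 0.0026]
ringL [0.4704 0.091 ] 0.0598 177
ringM [ 0.4718 -0.0389] 0.0598 180
ringR [ 0.4732 -0.1692] 0.0599 186
knob 85 med [ 0.4675 -0.0416  0.0731] lo [ 0.4578 -0.0527  0.0689] hi [ 0.4785 -0.0317  0.0763]
lid 1125 med [ 0.4655 -0.0421  0.0495] lo [ 0.4254 -0.0838  0.0452] hi [5.093e-01 3.000e-04 5.350e-02]
lid circ 0.4680839776992798 -0.04192860797047615 0.04716560244560242
riser ((0.6167491674423218, -0.03649115562438965), (0.136444553732872, 0.4602479338645935), 0.5333125591278076)
holdtop 174 med [ 0.4451 -0.3202  0.0733] lo [ 0.4358 -0.3474  0.0621] hi [ 0.4548 -0.2935  0.077 ]
((0.4458729028701782, -0.32142865657806396), (0.014680165797472, 0.056816913187503815), 9.847383499145508)
stand 722 med [ 0.4406 -0.3181  0.0338] lo [ 0.4155 -0.3658  0.0301] hi [ 0.4768 -0.2765  0.0374]
((0.4463953673839569, -0.32173025608062744), (0.057127632200717926, 0.0907011404633522), 9.832832336425781)
h1 176 med [ 0.5552 -0.0374  0.109 ] lo [ 0.5489
[... 226 characters left out ...]
85), 0.20093300938606262)
((0.557310938835144, -0.16658566892147064), (0.015239354223012924, 0.055070970207452774), 1.3123854398727417)
beaker 626 med [0.415  0.3217 0.0581] lo [0.3833 0.2751 0.0224] hi [0.4443 0.3377 0.08  ]
pink 214 med [ 0.3962 -0.2176  0.0624] lo [ 0.3777 -0.241   0.0307] hi [ 0.415  -0.1945  0.0669]
red 276 med [ 0.3515 -0.3557  0.0625] lo [ 0.3245 -0.3674  0.0285] hi [ 0.3785 -0.35    0.0668]
teal 233 med [ 0.4683 -0.4301  0.0628] lo [ 0.448  -0.4549  0.0278] hi [ 0.4917 -0.4116  0.0671]
amber 590 med [0.6413 0.1529 0.1402] lo [0.626  0.1347 0.0898] hi [0.6679 0.1803 0.1757]
jar 558 med [ 0.6456 -0.2321  0.1431] lo [ 0.6292 -0.256   0.0888] hi [ 0.6737 -0.2114  0.1472]
```

View pics/crop0.png

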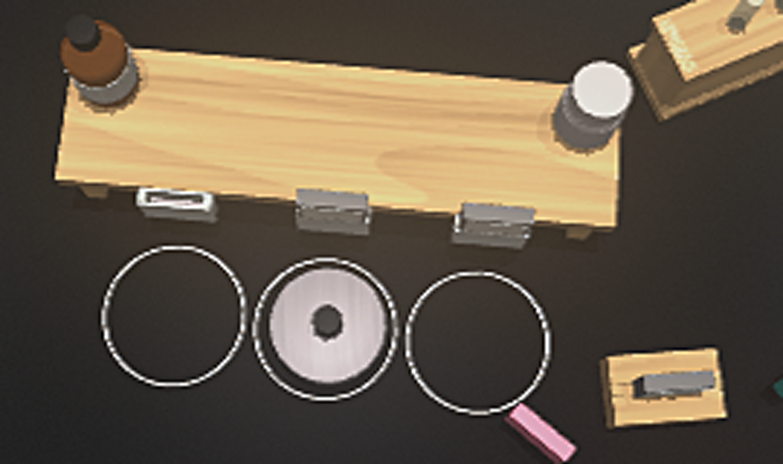

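Emit:
{"name": "apply_moves", "arguments": {
  "slide": [
    [0.31, 0.235, 0],
    [0.31, 0.235, 0],
    [0.31, 0.235, 0],
    [0.31, 0.235, 0],
    [0.31, 0.235, 0],
    [0.31, 0.235, 0],
    [0.31, 0.235, 0],
    [0.31, 0.235, 0]
  ],
  "turn": [
    [0, 0, 0],
    [0, 0, 0],
    [0, 0, 0],
    [0, 0, 0],
    [0, 0, 0],
    [0, 0, 0],
    [0, 0, 0],
    [0, 0, 0]
  ],
  "jaw": [0, 0, 0, 0, 0, 0, 0, 0]
}}

```text
time_s: 0.9
tcp_pos: [0.3518, 0.4172, 0.2404]
eef_rot: [180.0, 0.0, -13.0]
contact_force: [0.6, 0.4, -0.3]
gripper_width: 0.0876
```

Emit:
{"name": "apply_moves", "arguments": {
  "slide": [
    [0.226, 0.333, 0],
    [0.226, 0.333, 0],
    [0.226, 0.333, 0],
    [0.226, 0.333, 0],
    [0.226, 0.333, 0],
    [0.226, 0.333, 0],
    [0.226, 0.333, 0],
    [0.226, 0.333, 0]
  ],
  "turn": [
    [0, 0, 0],
    [0, 0, 0],
    [0, 0, 0],
    [0, 0, 0],
    [0, 0, 0],
    [0, 0, 0],
    [0, 0, -0.079],
    [0, 0, -0.079]
  ],
  "jaw": [0, 0, 0, 0, 0, 0, 0, 0]
}}

```text
time_s: 1.7
tcp_pos: [0.4716, 0.1187, 0.2406]
eef_rot: [-180.0, 0.0, 0.9]
contact_force: [0.7, 1.0, -0.5]
gripper_width: 0.0876
```

```bash
python3 - <<'E'
from h import *
s=r.get_state(); print(s['tcp_pos'],s['eef_rot'],s['joints'],s['time_s']); c=cap('wrist','w1'); print(c['fx'],c['cx'],c['cy'])
E
```

```text
[0.47162672 0.11873962 0.24063751] [-1.79982649e+02  3.40829312e-04  8.65715811e-01] [ 3.73466476e+01  2.51256802e+00 -2.23742917e+01 -1.56035937e-02
 -6.51030992e+01  5.35256358e+01] 1.7
309.70691628693146 319.16194077490877 199.79672199431081
```

View pics/w1.png

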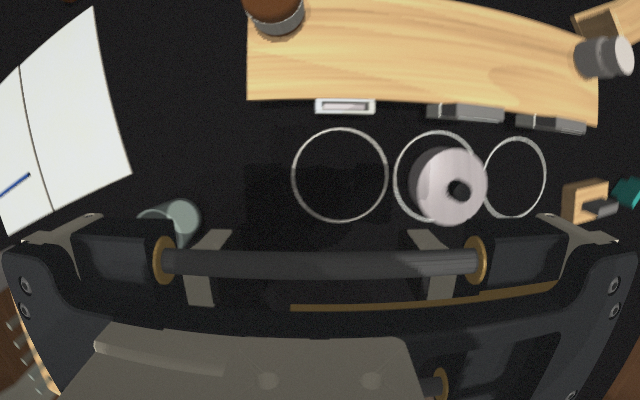

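The wrist view shows the pot at (450,185), the empty clip at (345,105) and the left ring at (340,175). The jaws open along world y.

Emit:
{"name": "apply_moves", "arguments": {
  "slide": [
    [-0.012, 0.321, 0],
    [-0.012, 0.321, 0],
    [-0.012, 0.321, 0],
    [-0.012, 0.321, 0],
    [-0.012, 0.321, 0],
    [0, 0, 0.4],
    [0, 0, 0.4],
    [0, 0, 0.2]
  ],
  "turn": [
    [0, 0, 0],
    [0, 0, 0],
    [0, 0, 0],
    [0, 0, 0],
    [0, 0, 0],
    [0, 0, 0],
    [0, 0, 0],
    [0, 0, 0]
  ],
  "jaw": [0, 0, 0, 0, 0, 0, 0.3, 0.4]
}}

```text
time_s: 2.55
tcp_pos: [0.4653, -0.0409, 0.1376]
eef_rot: [180.0, 0.2, 0.5]
contact_force: [-0.0, -0.2, 0.4]
gripper_width: 0.0764
```

```bash
python3 - <<'E'
from h import *
s=r.get_state(); print(s['tcp_pos'],s['eef_rot'],s['time_s'],s['gripper_width']); c=cap('wrist','w2')
R,_=cv2.Rodrigues(np.array(c['rvec'])); print(-R.T@np.array(c['tvec']).reshape(3))
c=ld('w1')
W=None
# fisheye cloud of w1: knob
def fcloud(c):
    R,_=cv2.Rodrigues(np.array(c['rvec'],float)); t=np.array(c['tvec'],float).reshape(3)
    v,u=np.mgrid[0:400,0:640]; a=(u-c['cx'])/c['fx'];b=(v-c['cy'])/c['fy'];th=np.hypot(a,b)+1e-9
    d=c['depth']; k=np.tan(th)/th; P=np.stack([a*k*d,b*k*d,d],-1); W=(P-t)@R; W[d==0]=np.nan; return W
W=fcloud(c); z=W[...,2]
m=np.zeros(z.shape,bool); m[160:215,425:480]=1; m&=(z>.067)&(z<.08); print('knob',np.nanmedian(W[m],0),m.sum())
m=np.zeros(z.shape,bool); m[140:230,400:495]=1; m&=(z>.042)&(z<.055); print('lid',cv2.minEnclosingCircle(W[m][:,:2].astype(np.float32)))
m=np.zeros(z.shape,bool); m[120:230,285:395]=1; m&=(c['pixels'].min(2)>130)&(z<.01); G=W[m][:,:2]; w=np.ones(len(G),bool)
R,_=cv2.Rodrigues(np.array(c['rvec']));C=-R.T@np.array(c['tvec']).reshape(3); G=(C+(W[m]-C)*((0-C[2])/(W[m][:,2:]-C[2])))[:,:2]
for _ in range(6):
    s=np.linalg.lstsq(np.c_[2*G,np.ones(len(G))][w],(G[w]**2).sum(1),rcond=None)[0]; rad=np.sqrt(s[2]+s[:2]@s[:2]); w=abs(np.linalg.norm(G-s[:2],axis=1)-rad)<.005
print('ring',s[:2],rad,w.sum())
E
```

```text
[ 0.46534397 -0.04085507  0.137615  ] [179.98067809   0.21240051   0.47638045] 2.55 0.07641326711706614
[ 0.53285166 -0.04023955  0.28038912]
knob [ 0.46736345 -0.03762626  0.07280675] 341
lid ((0.466557115316391, -0.0392557792365551), 0.04753262549638748)
ring [0.46996661 0.09243707] 0.05977935427861664 372
```

View pics/w2.png

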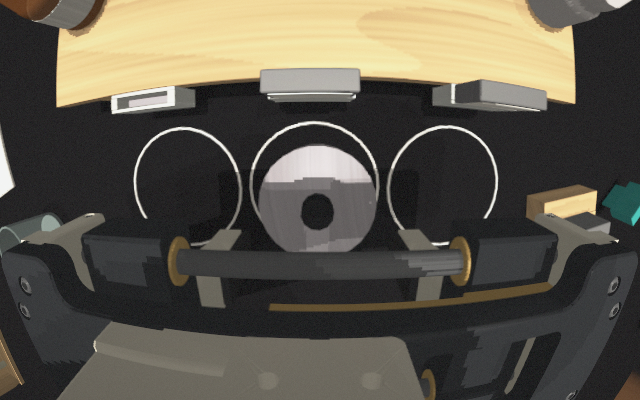

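Pot and knob are centred under the gripper. Descending next.

Emit:
{"name": "apply_moves", "arguments": {
  "slide": [
    [0.01, 0, 0.25],
    [0.01, 0, 0.25],
    [0, 0, 0.1],
    [0, 0, 0.08],
    [0, 0, 0],
    [0, 0, 0]
  ],
  "turn": [
    [0, 0, 0],
    [0, 0, 0],
    [0, 0, 0],
    [0, 0, 0],
    [0, 0, 0],
    [0, 0, 0]
  ],
  "jaw": [0.4, 0.4, 0.4, 0.4, 0.4, 0.4]
}}

```text
time_s: 3.2
tcp_pos: [0.47, -0.0399, 0.0734]
eef_rot: [-180.0, -0.1, 0.6]
contact_force: [-0.1, -0.3, 0.6]
gripper_width: 0.0524
```

Emit:
{"name": "apply_moves", "arguments": {
  "slide": [
    [-0.025, 0, 0.02],
    [0, 0, 0],
    [0, 0, 0],
    [0, 0, 0],
    [0, 0, 0],
    [0, 0, 0],
    [0, 0, 0],
    [0, 0, 0]
  ],
  "turn": [
    [0, 0, 0],
    [0, 0, 0],
    [0, 0, 0],
    [0, 0, 0],
    [0, 0, 0],
    [0, 0, 0],
    [0, 0, 0],
    [0, 0, 0]
  ],
  "jaw": [0.4, 0.6, 0.66, 0.7, 0.75, 0.8, 0.9, 1],
  "newtons": 25
}}

```text
time_s: 4.0
tcp_pos: [0.4672, -0.0399, 0.0707]
eef_rot: [-180.0, -0.0, 0.6]
contact_force: [0.4, 2.5, 1.9]
gripper_width: 0.0228
```

Emit:
{"name": "apply_moves", "arguments": {
  "slide": [
    [0, -0.03, 0],
    [0.005, -0.06, 0],
    [0.005, -0.1, 0],
    [0.005, -0.1, 0],
    [0.005, -0.1, 0],
    [0.005, -0.1, 0],
    [0.005, -0.1, 0],
    [0.005, -0.1, 0]
  ],
  "turn": [
    [0, 0, 0],
    [0, 0, 0],
    [0, 0, 0],
    [0, 0, 0],
    [0, 0, 0],
    [0, 0, 0],
    [0, 0, 0],
    [0, 0, 0]
  ],
  "jaw": [1, 1, 1, 1, 1, 1, 1, 1]
}}

```text
time_s: 4.8
tcp_pos: [0.4689, 0.0279, 0.0708]
eef_rot: [179.9, 0.1, 0.6]
contact_force: [-0.1, -9.6, 7.3]
gripper_width: 0.0236
```

Emit:
{"name": "apply_moves", "arguments": {
  "slide": [
    [0.002, -0.1, 0],
    [0.002, -0.1, 0],
    [0.002, -0.1, 0],
    [0.002, -0.1, 0],
    [0, -0.1, 0],
    [0, -0.08, 0],
    [0, -0.045, 0],
    [0, 0, 0]
  ],
  "turn": [
    [0, 0, 0],
    [0, 0, 0],
    [0, 0, 0],
    [0, 0, 0],
    [0, 0, 0],
    [0, 0, 0],
    [0, 0, 0],
    [0, 0, 0]
  ],
  "jaw": [1, 1, 1, 1, 1, 1, 1, 1]
}}

```text
time_s: 5.6
tcp_pos: [0.4692, 0.0906, 0.0707]
eef_rot: [179.9, 0.1, 0.6]
contact_force: [-0.7, -4.2, 5.7]
gripper_width: 0.0235
```

```bash
python3 - <<'E'
from h import *
s=r.get_state(); print(s['tcp_pos'],s['contact_force'],s['time_s']); cap('wrist','w3')
E
```

```text
[0.46920231 0.09064314 0.0706622 ] [-0.69267776 -4.17994898  5.66301539] 5.6
```

View pics/w3.png

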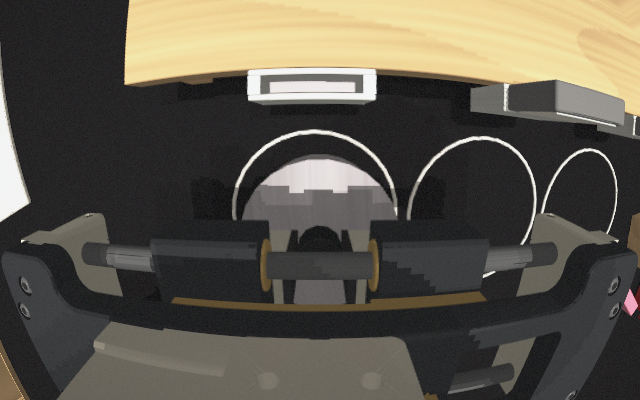

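The pot now sits in the left ring, centred at about (315,200). Releasing it and rising.

Emit:
{"name": "apply_moves", "arguments": {
  "slide": [
    [0, 0, 0],
    [0, 0, 0],
    [0, 0, 0],
    [0, 0, 0],
    [0, 0, -0.1],
    [0, 0, -0.3],
    [0, 0, -0.4],
    [0, 0, -0.4]
  ],
  "turn": [
    [0, 0, 0],
    [0, 0, 0],
    [0, 0, 0],
    [0, 0, 0],
    [0, 0, 0],
    [0, 0, 0],
    [0, 0, 0],
    [0, 0, 0]
  ],
  "jaw": [0.65, 0.6, 0.5, 0.4, 0.3, 0.1, 0, 0]
}}

```text
time_s: 6.45
tcp_pos: [0.4695, 0.0912, 0.1925]
eef_rot: [180.0, 0.0, 0.6]
contact_force: [0.9, 0.7, 0.5]
gripper_width: 0.0775
```

```bash
python3 - <<'E'
from h import *
s=r.get_state(); print(s['tcp_pos'],s['eef_rot'],s['contact_force'],s['time_s'])
c=cap('top','top1'); W=cloud(c); z=W[...,2]
m=np.zeros(z.shape,bool); m[195:270,215:300]=1
m&=(z>.042)&(z<.055); print('lid',m.sum(),cv2.minEnclosingCircle(W[m][:,:2].astype(np.float32)))
cap('scene','scene1')
im=cv2.resize(ld('scene1')['pixels'][170:270,120:420],None,fx=2.6,fy=2.6,interpolation=cv2.INTER_CUBIC); cv2.imwrite('pics/scrop1.png',im)
cv2.imwrite('pics/tcrop1.png',cv2.resize(c['pixels'][120:290,200:470],None,fx=2.9,fy=2.9,interpolation=cv2.INTER_CUBIC))
E
```

```text
[0.46950708 0.09117587 0.19249245] [1.79975662e+02 2.55286591e-02 5.86220051e-01] [0.94882948 0.74713503 0.47613604] 6.45
lid 642 ((0.4702659249305725, 0.08759285509586334), 0.0471838116645813)
```

View pics/scrop1.png

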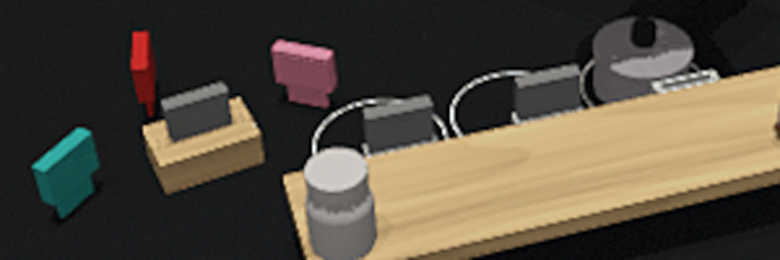

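View pics/tcrop1.png

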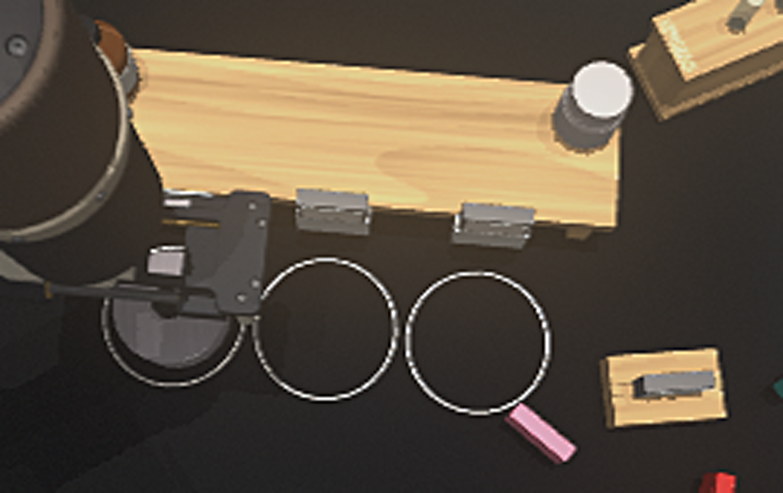

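The pot is in place. The holder in the stand shows a plain grey face towards the back, so its card should face the robot. Going to the stand.

Emit:
{"name": "apply_moves", "arguments": {
  "slide": [
    [-0.03, 0.4, -0.08],
    [-0.03, 0.4, -0.08],
    [-0.03, 0.4, -0.05],
    [-0.03, 0.4, 0],
    [-0.03, 0.4, 0],
    [-0.03, 0.4, 0],
    [-0.03, 0.4, 0],
    [-0.03, 0.4, 0]
  ],
  "turn": [
    [0, 0, 0],
    [0, 0, 0],
    [0, 0, 0],
    [0, 0, 0],
    [0, 0, 0],
    [0, 0, 0],
    [0, 0, -0.054],
    [0, 0, -0.054]
  ],
  "jaw": [0, 0, 0, 0, 0, 0, 0, 0]
}}

```text
time_s: 7.35
tcp_pos: [0.4517, -0.2304, 0.2123]
eef_rot: [180.0, -0.0, 10.1]
contact_force: [1.9, 0.8, -0.0]
gripper_width: 0.0877
```

```bash
cat >> h.py <<'E'
def fcloud(c):
    R,_=cv2.Rodrigues(np.array(c['rvec'],float)); t=np.array(c['tvec'],float).reshape(3)
    v,u=np.mgrid[0:400,0:640]; a=(u-c['cx'])/c['fx'];b=(v-c['cy'])/c['fy'];th=np.hypot(a,b)+1e-9
    d=c['depth']; k=np.tan(th)/th; P=np.stack([a*k*d,b*k*d,d],-1); W=(P-t)@R; W[d==0]=np.nan; return W
E
python3 - <<'E'
from h import *
s=r.get_state(); print(s['tcp_pos'],s['eef_rot'],s['time_s']); c=cap('wrist','w4'); W=fcloud(c); z=W[...,2]
near=(abs(W[...,0]-.446)<.05)&(abs(W[...,1]+.32)<.06)
for lo,hi in((.06,.085),(.028,.04)):
    m=near&(z>lo)&(z<hi); print(m.sum(),np.nanmedian(W[m],0),cv2.minAreaRect(W[m][:,:2].astype(np.float32)))
c=cap('top','top2')
E
```

```text
[ 0.45174758 -0.23041922  0.21233817] [ 1.79993085e+02 -4.60440984e-02  1.00522950e+01] 7.35
906 [ 0.44683684 -0.31613565  0.07260325] ((0.4457685947418213, -0.3191102147102356), (0.014934289269149303, 0.05678753927350044), 10.12651252746582)
2725 [ 0.45504309 -0.30910598  0.03294634] ((0.4457893967628479, -0.319476455450058), (0.05763703212141991, 0.09111737459897995), 9.529818534851074)
```

View pics/w4.png

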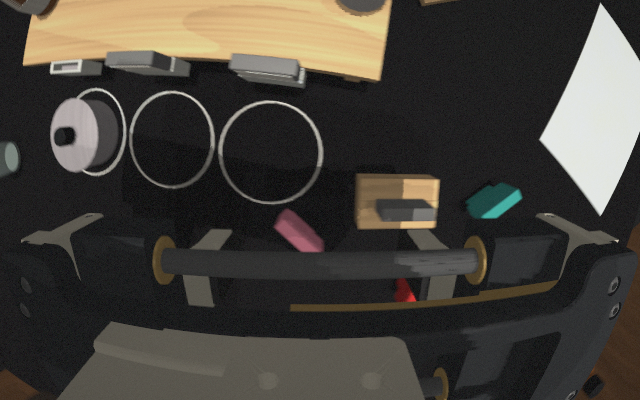

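Emit:
{"name": "apply_moves", "arguments": {
  "slide": [
    [-0.07, 0.29, 0],
    [-0.07, 0.29, 0],
    [-0.07, 0.29, 0],
    [0, 0, 0.3],
    [0, 0, 0.3],
    [0, 0, 0.2],
    [0, 0, 0],
    [0, 0, 0]
  ],
  "turn": [
    [0, 0, 0],
    [0, 0, 0],
    [0, 0, 0],
    [0, 0, 0],
    [0, 0, 0],
    [0, 0, 0],
    [0, 0, 0],
    [0, 0, 0]
  ],
  "jaw": [0, 0, 0, 0, 0, 0, 0, 0]
}}

```text
time_s: 8.25
tcp_pos: [0.4469, -0.318, 0.1323]
eef_rot: [180.0, 0.0, 9.9]
contact_force: [0.5, 0.4, 0.5]
gripper_width: 0.0878
```

```bash
python3 - <<'E'
from h import *
s=r.get_state(); print(s['tcp_pos'],s['eef_rot'],s['time_s']); c=cap('wrist','w5'); W=fcloud(c); z=W[...,2]
near=(abs(W[...,0]-.446)<.05)&(abs(W[...,1]+.32)<.06)
for lo,hi in((.06,.085),(.028,.04)):
    m=near&(z>lo)&(z<hi); print(m.sum(),np.nanmedian(W[m],0),cv2.minAreaRect(W[m][:,:2].astype(np.float32)))
c=ld('top2');W=cloud(c); z=W[...,2]
m=np.zeros(z.shape,bool); m[195:270,215:300]=1
m&=(z>.042)&(z<.055); print('lid',m.sum(),cv2.minEnclosingCircle(W[m][:,:2].astype(np.float32)))
E
```

```text
[ 0.44692948 -0.31802042  0.1322785 ] [1.79984146e+02 1.52009721e-02 9.88462029e+00] 8.25
1902 [ 0.44722211 -0.31920351  0.07269679] ((0.4456605911254883, -0.31958824396133423), (0.014775263145565987, 0.05599861964583397), 9.757670402526855)
4929 [ 0.45649993 -0.31772023  0.03291564] ((0.4457203149795532, -0.3192395567893982), (0.05759963020682335, 0.09057439118623734), 9.90781307220459)
lid 0 ((0.0, 0.0), 0.0)
```

View pics/w5.png

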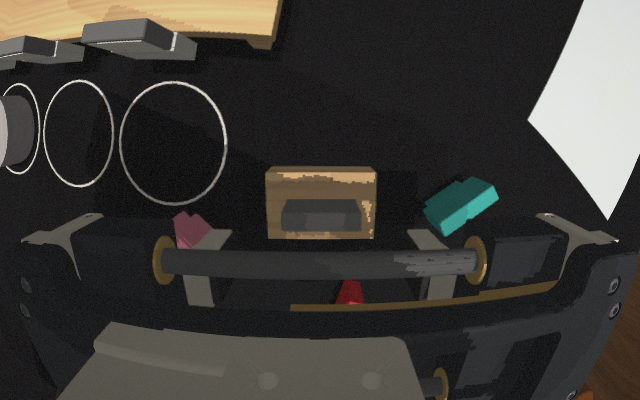

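The holder's back face (280-360, 200-232) is plain grey and centred between the fingers. Descending and gripping.

Emit:
{"name": "apply_moves", "arguments": {
  "slide": [
    [-0.014, 0.012, 0.25],
    [0, 0, 0.25],
    [0, 0, 0.2],
    [0, 0, 0.08],
    [0, 0, 0],
    [0, 0, 0]
  ],
  "turn": [
    [0, 0, 0],
    [0, 0, 0],
    [0, 0, 0],
    [0, 0, 0],
    [0, 0, 0],
    [0, 0, 0]
  ],
  "jaw": [0, 0, 0, 0, 0, 0]
}}

```text
time_s: 8.9
tcp_pos: [0.4464, -0.3199, 0.0549]
eef_rot: [179.9, -0.1, 9.9]
contact_force: [0.0, 0.5, 0.3]
gripper_width: 0.0876
```

Emit:
{"name": "apply_moves", "arguments": {
  "slide": [
    [0, 0, 0],
    [0, 0, 0],
    [0, 0, 0],
    [0, 0, 0],
    [0, 0, 0],
    [0, 0, 0]
  ],
  "turn": [
    [0, 0, 0],
    [0, 0, 0],
    [0, 0, 0],
    [0, 0, 0],
    [0, 0, 0],
    [0, 0, 0]
  ],
  "jaw": [0.2, 0.3, 0.35, 0.5, 0.7, 1],
  "newtons": 40
}}

```text
time_s: 9.5
tcp_pos: [0.4455, -0.3196, 0.0538]
eef_rot: [180.0, -0.0, 9.9]
contact_force: [-0.3, 1.0, 2.7]
gripper_width: 0.0556
```

Emit:
{"name": "apply_moves", "arguments": {
  "slide": [
    [0, 0, -0.05],
    [0, 0, -0.1],
    [0, 0, -0.2],
    [0, 0, -0.25],
    [0, 0, -0.25],
    [0, 0, -0.25],
    [0, 0, -0.15],
    [0, 0, 0]
  ],
  "turn": [
    [0, 0, 0],
    [0, 0, 0],
    [0, 0, 0],
    [0, 0, 0],
    [0, 0, 0],
    [0, 0, 0],
    [0, 0, 0],
    [0, 0, 0]
  ],
  "jaw": [1, 1, 1, 1, 1, 1, 1, 1]
}}

```text
time_s: 10.3
tcp_pos: [0.4468, -0.3201, 0.1818]
eef_rot: [179.8, -0.3, 9.9]
contact_force: [-0.2, -0.4, 0.8]
gripper_width: 0.0558
```

```bash
python3 - <<'E'
from h import *
c=cap('scene','s2'); cv2.imwrite('pics/s2c.png',cv2.resize(c['pixels'][100:270,120:420],None,fx=2.6,fy=2.6,interpolation=cv2.INTER_CUBIC))
c=cap('top','t2'); cv2.imwrite('pics/t2c.png',cv2.resize(c['pixels'][150:300,220:490],None,fx=2.9,fy=2.9,interpolation=cv2.INTER_CUBIC))
E
```

```text
(no output)
```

View pics/s2c.png

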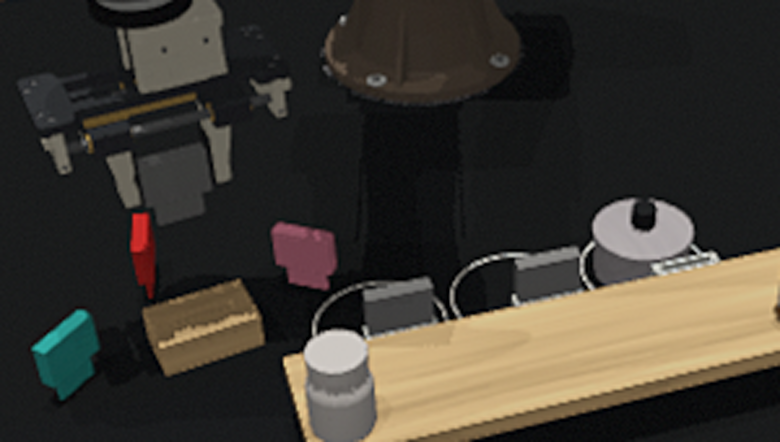

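View pics/t2c.png

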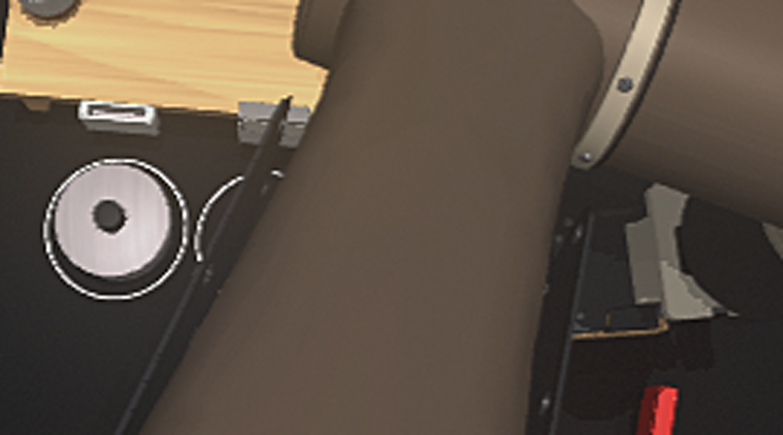

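The holder is held upright with its plain back face towards the shelf. Checking the pot and slot positions.

```bash
python3 - <<'E'
from h import *
c=ld('t2');W=cloud(c); z=W[...,2]; 
b=np.zeros(z.shape,bool); b[200:262,228:300]=1
m=b&(z>.042)&(z<.056); print('lid',m.sum(),cv2.minEnclosingCircle(W[m][:,:2].astype(np.float32)))
m=b&(z>.066)&(z<.08); print('knob',m.sum(),np.nanmedian(W[m],0))
# clip in w3 (close) and w2
for t,(u0,u1,v0,v1) in (('w3',(235,390,60,115)),('w1',(305,385,92,120))):
    c=ld(t); W=fcloud(c); px=c['pixels'].astype(int)
    b=np.zeros(px.shape[:2],bool); b[v0:v1,u0:u1]=1
    neutral=(px.max(2)-px.min(2)<25)&(px.min(2)>150)
    m=b&neutral&(abs(W[...,2]-.07)<.008); P=W[m][:,:2].astype(np.float32)
    print(t,m.sum(),cv2.minAreaRect(P),np.percentile(P,[1,50,99],axis=0))
print(r.get_state()['tcp_pos'])
E
```

```text
lid 1107 ((0.4697992205619812, 0.08824657648801804), 0.04718050733208656)
knob 86 [0.46938071 0.0877018  0.07293598]
w3 2124 ((0.5539775490760803, 0.09531790018081665), (0.015208183787763119, 0.06065785139799118), 0.5747292041778564) [[0.54640785 0.06558843]
 [0.55339566 0.09475458]
 [0.56139873 0.12466406]]
w1 364 ((0.554931640625, 0.09458037465810776), (0.014744637534022331, 0.05894157662987709), 0.28270021080970764) [[0.54756503 0.06586596]
 [0.55879936 0.09802016]
 [0.5622748  0.12399925]]
[ 0.44532577 -0.31943329  0.17890113]
```

Emit:
{"name": "apply_moves", "arguments": {
  "slide": [
    [0, 0, 0],
    [0, 0, 0],
    [0.05, -0.2, 0],
    [0.09, -0.32, 0],
    [0.09, -0.32, 0],
    [0.09, -0.32, 0],
    [0.09, -0.32, 0],
    [0.09, -0.32, 0]
  ],
  "turn": [
    [0, 0, 0.054],
    [0, 0, 0.054],
    [0, 0, 0],
    [0, 0, 0],
    [0, 0, 0],
    [0, 0, 0],
    [0, 0, 0],
    [0, 0, 0]
  ],
  "jaw": [1, 1, 1, 1, 1, 1, 1, 1]
}}

```text
time_s: 11.2
tcp_pos: [0.493, -0.1378, 0.1775]
eef_rot: [-180.0, 0.1, 0.6]
contact_force: [1.0, 0.3, -0.1]
gripper_width: 0.0558
```

Emit:
{"name": "apply_moves", "arguments": {
  "slide": [
    [0.09, -0.32, 0],
    [0.09, -0.32, 0],
    [0.09, -0.32, 0],
    [0.09, -0.32, 0],
    [0.09, -0.32, 0],
    [0.09, -0.32, 0],
    [0.06, -0.2, 0],
    [0, 0, 0]
  ],
  "turn": [
    [0, 0, 0],
    [0, 0, 0],
    [0, 0, 0],
    [0, 0, 0],
    [0, 0, 0],
    [0, 0, 0],
    [0, 0, 0],
    [0, 0, 0]
  ],
  "jaw": [1, 1, 1, 1, 1, 1, 1, 1]
}}

```text
time_s: 12.0
tcp_pos: [0.5517, 0.0755, 0.1775]
eef_rot: [180.0, 0.1, 0.7]
contact_force: [-0.2, 0.3, -0.4]
gripper_width: 0.0554
```

```bash
python3 - <<'E'
from h import *
s=r.get_state(); print(s['tcp_pos'],s['eef_rot'],s['time_s'],s['contact_force'],s['gripper_width']); c=cap('wrist','w6')
E
```

```text
[0.55168917 0.07548554 0.17746625] [1.79964716e+02 7.69051249e-02 7.16744139e-01] 12.0 [-0.19333707  0.25842559 -0.43039237] 0.05539473836296582
```

View pics/w6.png

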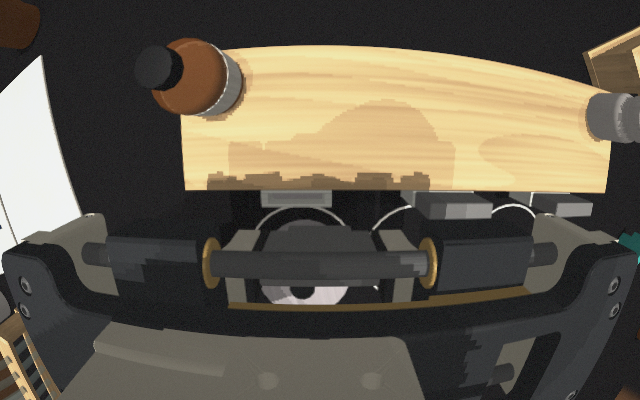

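Emit:
{"name": "apply_moves", "arguments": {
  "slide": [
    [0.03, -0.19, 0.1],
    [0, 0, 0.2],
    [0, 0, 0.1],
    [0, 0, 0],
    [0, 0, 0]
  ],
  "turn": [
    [0, 0, 0],
    [0, 0, 0],
    [0, 0, 0],
    [0, 0, 0],
    [0, 0, 0]
  ],
  "jaw": [1, 1, 1, 1, 1]
}}

```text
time_s: 12.55
tcp_pos: [0.5542, 0.092, 0.1386]
eef_rot: [180.0, 0.0, 0.6]
contact_force: [0.5, 0.5, 0.4]
gripper_width: 0.0558
```

```bash
python3 - <<'E'
from h import *
s=r.get_state(); print(s['tcp_pos'],s['eef_rot'],s['time_s'],s['contact_force'],s['gripper_width']); c=cap('wrist','w7')
a=cv2.resize(c['pixels'][170:290,200:430],None,fx=3.4,fy=3.4,interpolation=cv2.INTER_CUBIC); cv2.imwrite('pics/w7c.png',a)
c=cap('scene','s7'); cv2.imwrite('pics/s7c.png',cv2.resize(c['pixels'][130:270,280:480],None,fx=4,fy=4,interpolation=cv2.INTER_CUBIC))
E
```

```text
[0.55423188 0.0920439  0.13863069] [1.79970377e+02 2.19341156e-02 5.57448455e-01] 12.55 [0.45014152 0.54769111 0.35418267] 0.05577866480853242
```

View pics/w7c.png

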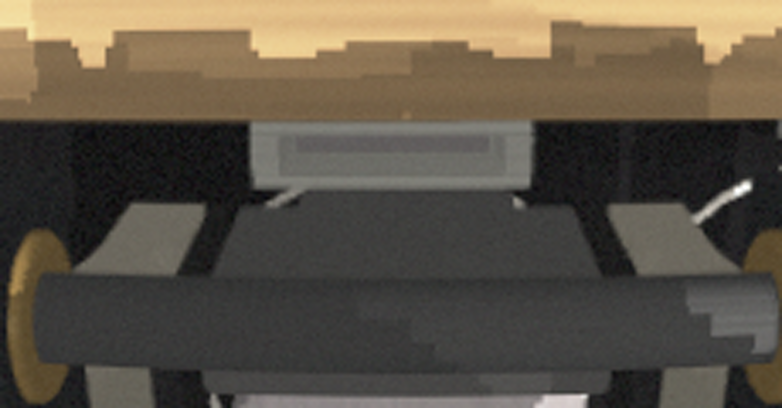

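View pics/s7c.png

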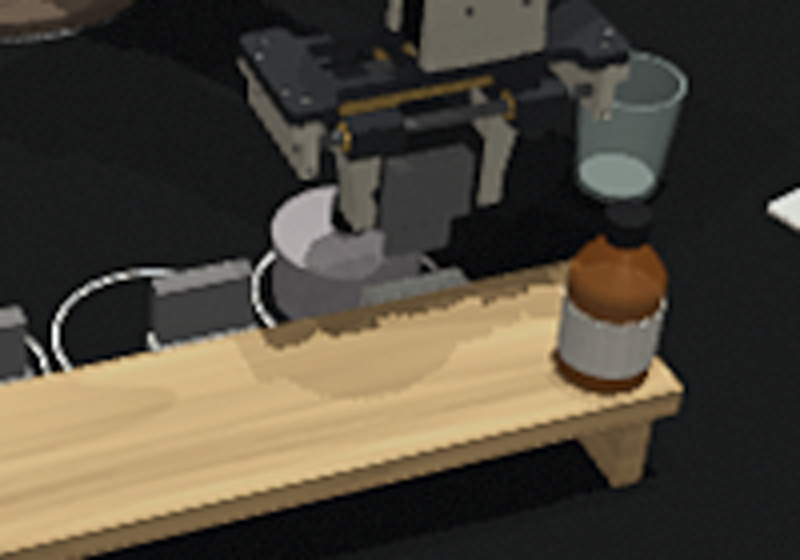

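```bash
python3 - <<'E'
from h import *
c=ld('w7'); W=fcloud(c); px=c['pixels'].astype(int); z=W[...,2]
b=np.zeros(z.shape,bool); b[203:228,268:365]=1
m=b&(abs(z-.07)<.008)&(px.min(2)>95)&(px.max(2)-px.min(2)<30); P=W[m][:,:2].astype(np.float32)
print(m.sum(),cv2.minAreaRect(P),np.percentile(P,[1,50,99],axis=0))
# holder back face / bottom
b=np.zeros(z.shape,bool); b[225:252,262:382]=1
m=b&(z>.09)&(z<.2)&(px.max(2)<90); P=W[m]; print(m.sum(),np.nanpercentile(P,[2,50,98],axis=0))
for lo in np.arange(.09,.16,.01):
    q=P[(P[:,2]>lo)&(P[:,2]<lo+.01)]
    if len(q)>5: print(lo.round(3),len(q),np.median(q[:,0]).round(4),np.percentile(q[:,1],[2,98]).round(4))
E
```

```text
968 ((0.5543046593666077, 0.09507320821285248), (0.015031454153358936, 0.05975513905286789), 1.663680076599121) [[0.54690532 0.0659873 ]
 [0.5514684  0.09561684]
 [0.5614344  0.12450772]]
2848 [[0.55586706 0.06239903 0.0984764 ]
 [0.56113712 0.09108162 0.13376071]
 [0.56366239 0.12020963 0.14769143]]
0.09 112 0.5561 [0.0733 0.1108]
0.1 198 0.5563 [0.0736 0.1104]
0.11 88 0.5609 [0.0657 0.1182]
0.12 737 0.5612 [0.0618 0.1215]
0.13 882 0.5612 [0.0616 0.1204]
0.14 823 0.5612 [0.0629 0.1191]
0.15 8 0.5637 [0.0633 0.0645]
```

Holder and clip agree in x (.5542 against .5543). y needs +2.8 mm. Correcting that and inserting.

Emit:
{"name": "apply_moves", "arguments": {
  "slide": [
    [0, -0.028, 0],
    [0, 0, 0],
    [0, 0, 0.08],
    [0, 0, 0.08],
    [0, 0, 0.06],
    [0, 0, 0.06],
    [0, 0, 0.06],
    [0, 0, 0]
  ],
  "turn": [
    [0, 0, 0],
    [0, 0, 0],
    [0, 0, 0],
    [0, 0, 0],
    [0, 0, 0],
    [0, 0, 0],
    [0, 0, 0],
    [0, 0, 0]
  ],
  "jaw": [1, 1, 1, 1, 1, 1, 1, 1],
  "newtons": 60
}}

```text
time_s: 13.45
tcp_pos: [0.5536, 0.0951, 0.1034]
eef_rot: [180.0, 0.1, 0.6]
contact_force: [-0.7, 0.3, -0.1]
gripper_width: 0.0556
```

```bash
python3 - <<'E'
from h import *
s=r.get_state(); print(s['tcp_pos'],s['eef_rot'],s['time_s'],s['contact_force'],s['gripper_width'])
E
```

```text
[0.55363156 0.09509874 0.1033951 ] [1.79958074e+02 9.64537733e-02 5.73620684e-01] 13.45 [-0.72318926  0.30461578 -0.14291267] 0.055598096963118133
```

Tongue is in the slot (tip about 10 mm below the mouth) with no contact force. Pressing down.

Emit:
{"name": "apply_moves", "arguments": {
  "slide": [
    [0, 0, 0.03],
    [0, 0, 0.03],
    [0, 0, 0.03],
    [0, 0, 0.03],
    [0, 0, 0],
    [0, 0, 0]
  ],
  "turn": [
    [0, 0, 0],
    [0, 0, 0],
    [0, 0, 0],
    [0, 0, 0],
    [0, 0, 0],
    [0, 0, 0]
  ],
  "jaw": [1, 1, 1, 1, 1, 1]
}}

```text
time_s: 14.05
tcp_pos: [0.5545, 0.0955, 0.0931]
eef_rot: [-180.0, -0.0, 0.6]
contact_force: [-1.9, 0.4, 5.9]
gripper_width: 0.0557
```

Emit:
{"name": "apply_moves", "arguments": {
  "slide": [
    [0, 0, 0.02],
    [0, 0, 0.02],
    [0, 0, 0.01],
    [0, 0, 0],
    [0, 0, 0]
  ],
  "turn": [
    [0, 0, 0],
    [0, 0, 0],
    [0, 0, 0],
    [0, 0, 0],
    [0, 0, 0]
  ],
  "jaw": [1, 1, 1, 1, 1]
}}

```text
time_s: 14.55
tcp_pos: [0.5546, 0.0955, 0.0897]
eef_rot: [-180.0, -0.1, 0.6]
contact_force: [-6.4, 0.3, 19.6]
gripper_width: 0.0557
```

Emit:
{"name": "apply_moves", "arguments": {
  "slide": [
    [0, 0, 0],
    [0, 0, 0],
    [0, 0, 0]
  ],
  "turn": [
    [0, 0, 0],
    [0, 0, 0],
    [0, 0, 0]
  ],
  "jaw": [1, 1, 1]
}}

```text
time_s: 14.85
tcp_pos: [0.5546, 0.0955, 0.0897]
eef_rot: [-180.0, -0.1, 0.6]
contact_force: [-7.1, 0.7, 19.9]
gripper_width: 0.0556
```

```bash
python3 - <<'E'
from h import *
s=r.get_state(); print(s['tcp_pos'],s['eef_rot'],s['time_s'],s['contact_force'],s['gripper_width']); c=cap('wrist','w8')
W=fcloud(c);z=W[...,2]; px=c['pixels'].astype(int)
b=np.zeros(z.shape,bool); b[215:252,262:382]=1
m=b&(z>.06)&(z<.2)&(px.max(2)<90); P=W[m]
for lo in np.arange(.06,.12,.005):
    q=P[(P[:,2]>lo)&(P[:,2]<lo+.005)]
    if len(q)>5: print(lo.round(3),len(q),np.median(q[:,0]).round(4),np.percentile(q[:,1],[2,98]).round(4))
cv2.imwrite('pics/w8c.png',cv2.resize(c['pixels'][130:310,200:430],None,fx=3.2,fy=3.2,interpolation=cv2.INTER_CUBIC))
c=cap('scene','s8'); cv2.imwrite('pics/s8c.png',cv2.resize(c['pixels'][130:270,280:480],None,fx=4,fy=4,interpolation=cv2.INTER_CUBIC))
E
```

```text
[0.55458743 0.09549455 0.08969011] [-1.79987054e+02 -9.38879747e-02  6.28260402e-01] 14.85 [-7.14810842  0.70587734 19.94070997] 0.055577274540981096
0.065 17 0.5609 [0.0703 0.1235]
0.07 272 0.5614 [0.0674 0.1231]
0.075 433 0.5616 [0.0651 0.1251]
0.08 384 0.5615 [0.0645 0.1245]
0.085 477 0.5615 [0.0651 0.1236]
0.09 478 0.5615 [0.0664 0.1235]
0.095 426 0.5615 [0.0666 0.1215]
0.1 14 0.5639 [0.0665 0.1076]
```

View pics/w8c.png

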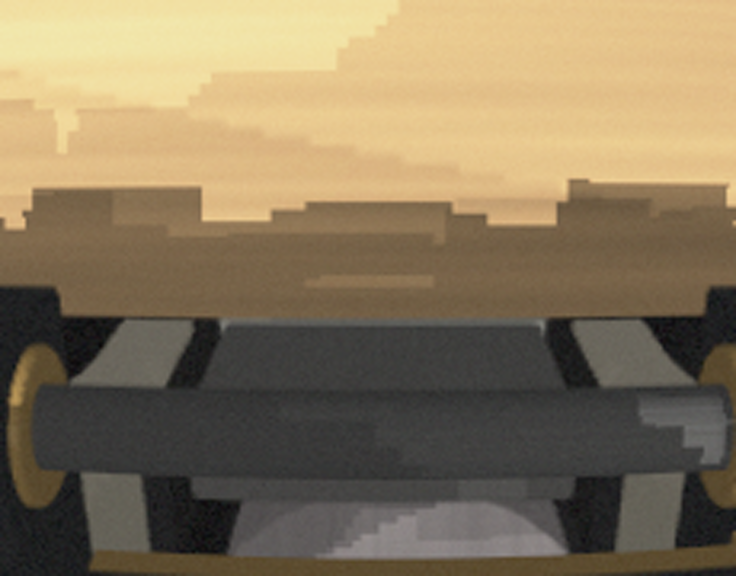

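View pics/s8c.png

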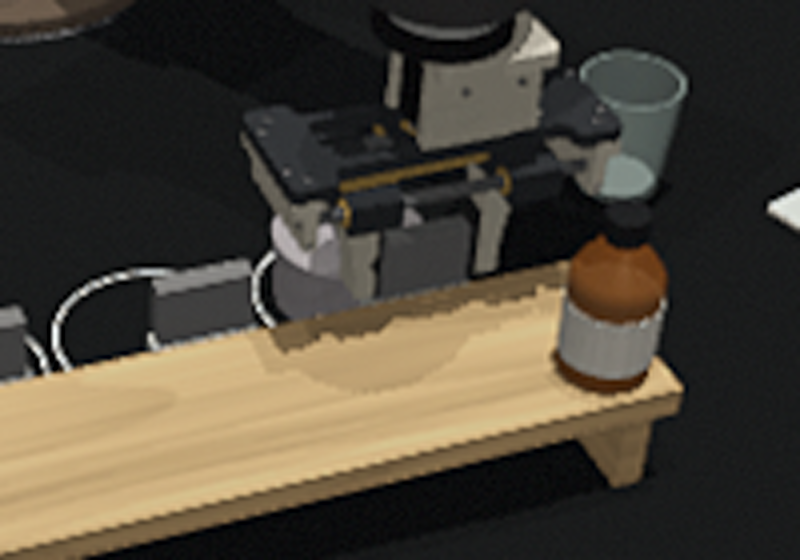

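The head's lower edge is at about 0.070 m, upright (back face x constant at .5615 over its height). TCP z is 0.0897 against 0.0898 expected, with about 20 N push. Handing in.

```bash
python3 - <<'E'
from h import *
print(r.close_job()); s=r.get_state(); print(s['tcp_pos'],s['contact_force'],s['time_s'])
E
```

```text
the job is handed in; nothing more can be done
None
the job is handed in; nothing more can be done
```

The pot is in the empty left bay's ring, and the grey label holder is pressed home in that bay. I handed the job in at about 15 s, still holding it; the hand-in gives no verdict.

- **Pot:** I gripped it by the knob and slid it about 0.13 m from the middle ring. After release, the top camera put its centre about 3 mm from the ring centre (limit 15 mm).
- **Holder:** I took it by its ends and pushed it down behind the lip. At my last check:
  - The head's underside was level with the lip top at about 0.070 m and the back face was upright. Holder and slot lined up within about 1 mm.
  - The tool was at z 0.0897 m (0.0898 expected when fully home), with about 20 N pressing down and a 60 N grip setting.
- **Card side:** I never saw the white card itself. The face towards the shelf was plain grey in the scene and wrist views, so I inferred that the card faces the pot.
- **Spring bar:** I did not measure it directly. That it is fully down follows from the tool height and the jump in push force as the holder bottomed out.
- **Disagreements:** The top and wrist cameras differed by about 2–3 mm in y, so I went by the wrist camera for the insertion. There was also a sideways force of about 7 N in x at the end, which moved nothing visibly.
- **Bystanders:** I never touched the beaker or bottles, and the beaker and amber bottle looked unmoved in the last scene image. I did not re-measure any of them, and the white jar was outside the crop I viewed.

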